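# Put the red-handled gouge away in the turner's tool tray

### The job

Put the red-handled gouge away in the wooden tool tray: lay it flat in the empty lane, straight along the lane and about midway across it, with its handle towards the same end of the tray as the handle of the chisel already lying there. Set it down rather than dropping it, let go, and leave that chisel and the plain wooden-handled gouge where they are.

Things in the scene. Friction and masses are not known exactly. Their poses are not given: they have to be found in the camera images.
- red_gouge: Turning gouge with a RED handle, 230 mm long, 0.12 kg, lying flat on the bench. Octagonal handle 26 mm across. Origin on its long axis at the balance point (a good grasp), 13 mm above what it lies on. x points along it to the blade tip: handle x = -80 to +50 mm, ferrule to +65, thin blade 12 mm wide to +150. At the start x points to the robot's left (+y) within 25 degrees.
- tray: Fixed wooden tool tray, 292 (x) by 194 mm (y), floor 5 mm thick. Origin: centre of its underside, on the bench. Two lanes along x, 280 by 88 mm, centre lines y = +47 (holds the chisel) and y = -47 mm (empty, on the robot's right). Side walls and divider are 6 mm wide, 11 mm high above the bench; end walls at x = +-143 mm are 30 mm high. -x end faces the robot, yaw within 18 degrees.
- tray_chisel: Skew chisel with a plain pale wooden handle, lying loose in the tray's y = +47 mm lane, handle towards the tray's -x end, blade towards +x. Same size, origin and axes as the red gouge (blade 18 mm wide). To be left where it is.
- wood_gouge: Gouge with a plain pale wooden handle, lying loose on the bench; the same as the red one in all but colour, same origin and axes. Either of the two gouges may be the one nearer the robot. To be left where it is.
Mind the look-alikes: they are no part of the job. There is more than one size of the red_gouge; the job needs the larger.

How it is judged:
By the outcome, as a careful person would: the job done as asked, in the order asked, and still so for the second after the job is handed in, with the robot touching nothing.
It also fails if it takes over 38 s, if anything falls off the work surface, if the arm or the gripper's body presses on something with over 40 N, if the wrist force passes 120 N, or if a joint passes its speed limit or range.

### The arm

A 6-joint arm with a two-finger parallel gripper is mounted at the origin on the work surface. World frame = base frame: x ahead of the robot, y to its left, z up, the work surface at z = 0. Lengths are in m, angles in rad, forces in N, time in s.
With the tool pointing down it reaches from about 0.325 to 0.775 m from the base axis. Payload 5.5 kg.
Tool frame: the origin (TCP) lies between the finger pads; the fingertips stand 19 mm ahead of it and the grasp point (between the pads) is the TCP; z points along the fingers, y is the direction in which the jaws open and shut (so a half turn about z gives the same grasp; the last joint's range is limited). The gripper opens to 88 mm and grips with 3 to 60 N. Pads are 20 mm wide; open, the fingers measure 115 mm over their backs; the gripper's body (75 mm by 178 mm) begins 61 mm behind the grasp point.
Start: joints at [-1.289, 0.091, 1.231, -0, 1.82, -0.057], TCP at [0.199, -0.566, 0.242] pointing down, gripper open.
Joint ranges: [-2.87, 2.87], [-0.86, 2.18], [0.17, 2.46], [-1.51, 4.65], [0.06, 2.69], [-2.65, 2.65]. Speed limits (rad/s): [2.57, 2.57, 3.01, 3.14, 3.14, 3.14].

### API

Orientations are given as a unit quaternion [x, y, z, w].
In Python, from workcell import get_obs, camera, camera_params, sign_off gives the robot as it stands. The module is installed in compiled form; this text tells all that it offers.
- The arm moves only by the tool servo_tool, never from a script. Its argument "increments" is a list of rows, each a list of 4 numbers: the shift along the tool's x, y, z in m, then the turn about the tool's z in degrees. A call has 1 to 8 rows; each row is the pose to reach, as a shift and turn from the pose commanded when the call began, along the tool's axes at that moment; what a row does not reach only later rows make up. A row lasts 1/8 s, in which the tool goes at most 62.5 mm and 10.7 degrees, less where a joint would pass 70% of its speed; a pose out of reach is approached as far as the arm can. A call with a gripper value outside its range is refused whole. "hand" is the closure, from -1 (fully open) to 1 (shut), so that 0 is half open, set as the call begins (left out, the last holds). The fingers move at their own pace and stop on an object; "grip_force" is the grip in N (left out, the last holds). Time passes only in rows, so rows that repeat a pose let the fingers close. It gives the time, the measured TCP pose, the force and the opening at its end, in the units of the state.
- get_obs(): the state, without advancing time (a new reading comes with each control period).
- camera(name): name is "scene" or "top"; returns the picture (480x640x3 uint8, red, green, blue); there is no depth.
- camera_params(name): a dict with "intrinsics" (3x3 intrinsics, pixels), "extrinsics" (4x4, takes a point from world to camera coordinates). Camera axes: x right, y down, z forward; pixel columns grow to the right and rows downward; lengths in m; the calibration is good to about 2 mm. A picture is of the moment at which its call begins. camera_params takes no time and is no camera call.
- sign_off(): hands the job in, once; it reports no verdict.
The state is a dict: "t": time; "joint_positions": joint angles; "joint_vel": joint speeds; "tau": joint torques, N m; "tool_pos": TCP position; "tcp_rot": TCP orientation; "force": force on the tool from outside, world axes, zero at the start; "wrist_torque": the same for the moment, N m; "grip_width": finger opening in m.
Only numpy, scipy, OpenCV 4.12 (cv2) and the standard library are available. Lean on these libraries where they do the work, as an engineer would, in place of code of your own. Each camera call takes 0.05 s, during which the arm holds its last target.

## Working session

There is one attempt and no reset: what is moved stays moved. The work goes in short steps, Python scripts to look and compute and a tool call to move; the robot and the scene stay as the last step left them, time stands still between calls to the robot, and variables do not carry over. Pictures are saved under pics/ and viewed, and the job is handed in when it is done.

Besides the shell and the picture viewer there is one more tool, called after "Emit:" as a command line: name --pt "numbers of a row" for each row, then --argument value for the rest. servo_tool: Moves the arm, as the interface text tells. Its arguments: {"type":"object","properties":{"increments":{"type":"array"},"hand":{"type":"number"},"grip_force":{"type":"number"}},"required":["increments"]}

```bash
mkdir -p pics; python3 - <<'E'
from workcell import *
import cv2
for n in("top","scene"):
    im=camera(n); cv2.imwrite(f"pics/{n}0.png",im[:,:,::-1]); p=camera_params(n); print(n,p)
o=get_obs(); print(o)
E
```

```text
top {'intrinsics': array([[435.38930804,   0.        , 319.98921275],
       [  0.        , 435.38930804, 232.52592556],
       [  0.        ,   0.        ,   1.        ]]), 'extrinsics': array([[ 0.01467862, -0.99901509,  0.04187337,  0.02808579],
       [-0.9966329 , -0.01799652, -0.0799937 ,  0.49440143],
       [ 0.08066849, -0.04055819, -0.99591547,  0.65863788],
       [ 0.        ,  0.        ,  0.        ,  1.        ]])}
scene {'intrinsics': array([[443.6926604 ,   0.        , 318.0165969 ],
       [  0.        , 443.6926604 , 235.90283453],
       [  0.        ,   0.        ,   1.        ]]), 'extrinsics': array([[-0.39749959,  0.91752923, -0.01158407,  0.14779062],
       [ 0.66293786,  0.27842915, -0.69497525, -0.30887215],
       [-0.63443476, -0.2839319 , -0.71894034,  1.26284793],
       [ 0.        ,  0.        ,  0.        ,  1.        ]])}
{'t': 0.1, 'joint_positions': array([-1.28872222e+00,  9.17675061e-02,  1.23174371e+00, -5.68596452e-06,
        1.81977688e+00, -5.66893101e-02]), 'joint_vel': array([ 7.63893802e-04, -2.16277046e-03, -3.17361563e-03, -1.13582378e-03,
        6.01013913e-05,  1.63742147e-03]), 'tau': array([ 4.30744563e-03, -4.47859704e+01, -4.07568920e+01,  7.02504418e-02,
        2.84906354e-02, -9.90687545e-05]), 'tool_pos': array([ 0.1993334 , -0.56568536,  0.24064182]), 'tcp_rot': array([ 9.85688946e-01,  1.68572188e-01, -9.80677487e-05, -8.42031130e-04]), 'force': array([-0.09196675,  0.66482075, -0.18208793]), 'wrist_torque': array([ 0.06895428, -0.00431063,  0.03588716]), 'grip_width': 0.08763466560124403}
```

View pics/top0.png

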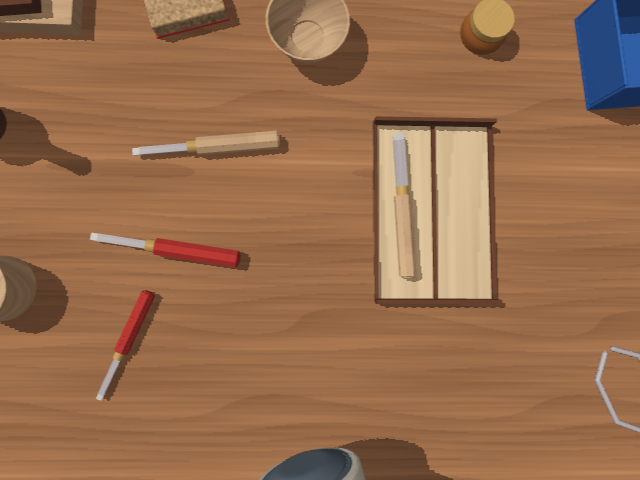

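View pics/scene0.png

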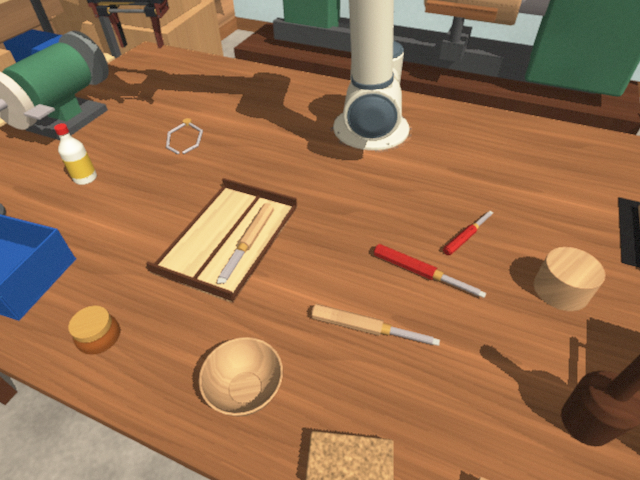

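The top view shows two red-handled tools: A at (92,237)–(239,259), about 149 px long, and B at (100,398)–(148,293), about 115 px. A is the longer one and its blade points left (+y), so it fits. The wood gouge is at (133,152)–(279,138). The tray spans (376,120)–(496,303), with the chisel in its left lane and the right lane empty.

```bash
cat > h.py <<'E'
import numpy as np,cv2
from workcell import *
def ray(n,uv,z):
    p=camera_params(n);K=p["intrinsics"];E=p["extrinsics"];R=E[:3,:3];t=E[:3,3]
    c=-R.T@t;d=R.T@np.linalg.solve(K,[uv[0],uv[1],1.]);return (c+d*(z-c[2])/d[2])
def redmask(im):
    h=cv2.cvtColor(im,cv2.COLOR_RGB2HSV);return (((h[...,0]<6)|(h[...,0]>172))&(h[...,1]>170)&(h[...,2]>60)).astype(np.uint8)*255
E
python3 - <<'E'
from h import *
for n in("top","scene"):
    im=cv2.imread(f"pics/{n}0.png")[:,:,::-1].copy()
    cs,_=cv2.findContours(redmask(im),0,1)
    for c in cs:
        if cv2.contourArea(c)<150: continue
        r=cv2.minAreaRect(c);b=cv2.boxPoints(r)
        # short-edge midpoints
        e=sorted([(np.linalg.norm(b[i]-b[(i+1)%4]),i) for i in range(4)])[:2]
        m=[(b[i]+b[(i+1)%4])/2 for _,i in e]
        P=[ray(n,q,.015) for q in m]
        print(n,cv2.contourArea(c),np.round(m),np.round(P,4),'len',np.linalg.norm(P[0]-P[1]))
    # bench check tips
print('tip A',ray("top",(94,237),.013))
# tray: end wall tops z=.03, and side-wall tops .011
for q in [(376,302),(496,302),(377,121),(493,121)]: print(q,ray("top",q,0.03))
im=cv2.imread("pics/top0.png")
cv2.imwrite("pics/c_tray.png",cv2.resize(im[105:315,360:510],None,fx=2.8,fy=2.8,interpolation=2))
cv2.imwrite("pics/c_red.png",cv2.resize(im[210:410,70:270],None,fx=2.9,fy=2.9,interpolation=2))
E
```

```text
top 858.0 [[149. 291.]
 [120. 353.]] [[0.4    0.2958 0.015 ]
 [0.3067 0.3349 0.015 ]] len 0.10116543230653663
top 1348.0 [[239. 259.]
 [154. 246.]] [[0.4508 0.1605 0.015 ]
 [0.4693 0.292  0.015 ]] len 0.13270007924689
scene 755.5 [[374. 248.]
 [434. 274.]] [[0.4526 0.1621 0.015 ]
 [0.4706 0.2917 0.015 ]] len 0.1307868424991825
scene 344.5 [[474. 226.]
 [445. 253.]] [[0.3068 0.3408 0.015 ]
 [0.408  0.2983 0.015 ]] len 0.1097744141909383
tip A [0.48120948 0.38329729 0.013     ]
(376, 302) [ 0.3885569  -0.05018517  0.03      ]
(496, 302) [ 0.39067761 -0.23594796  0.03      ]
(377, 121) [ 0.67060989 -0.0505474   0.03      ]
(493, 121) [ 0.67601231 -0.23629659  0.03      ]
```

View pics/c_tray.png

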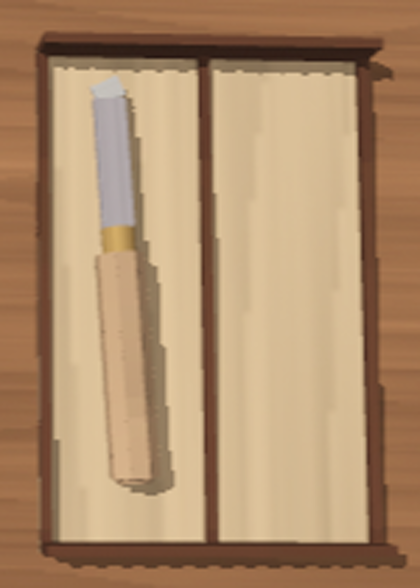

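View pics/c_red.png

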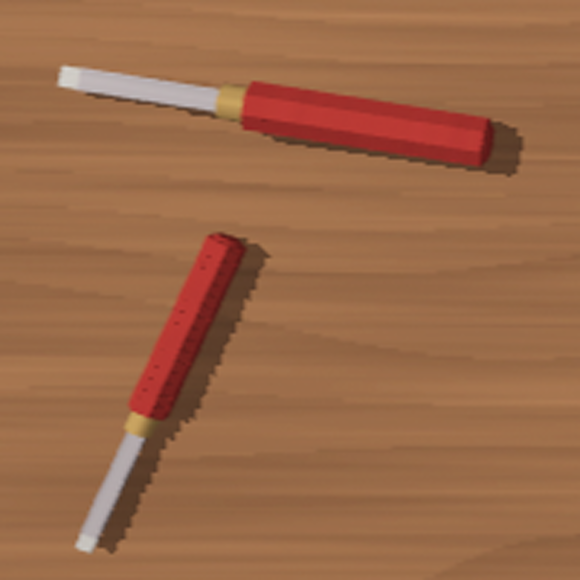

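The crop confirms A: it is the longer red-handled gouge, with a 131 mm handle (130 expected), and both views agree to 2 mm. B's handle is only about 100–110 mm. Next I measure the tray using the tops of its walls.

```bash
python3 - <<'E'
from h import *
L={'left':((48,520),(44.5,80)),'div':((212,520),(204,80)),'right':((377,520),(366,80))}
for k,(a,b) in L.items():
    P=[ray("top",(x/2.8+360-.3,y/2.8+105-.3),.011) for x,y in(a,b)]
    d=P[1]-P[0];yaw=np.arctan2(d[1],d[0])
    print(k,np.round(P,4),'yaw',np.degrees(yaw), 'y at x=.53',P[0][1]+(.53-P[0][0])*d[1]/d[0])
# end-walls
for nm,y,z in(('near wall inner top',543,.03),('near outer bottom',562,.03),('far top outer',37,.03),('far floor inner',68,.005),('far inner top',45,.03)):
    print(nm,[np.round(ray("top",(x/2.8+360-.3,y/2.8+105-.3),z),4) for x in(60,350)])
E
python3 - <<'E'
import cv2
im=cv2.imread('pics/scene0.png');cv2.imwrite('pics/c_tray2.png',cv2.resize(im[170:310,140:310],None,fx=4,fy=4,interpolation=2))
E
```

```text
left [[ 0.4051 -0.0547  0.011 ]
 [ 0.6569 -0.0516  0.011 ]] yaw 0.7010356674620537 y at x=.53 -0.05316508803497322
div [[ 0.4063 -0.1476  0.011 ]
 [ 0.6595 -0.1446  0.011 ]] yaw 0.6731358034341614 y at x=.53 -0.14616332406417853
right [[ 0.4075 -0.2422  0.011 ]
 [ 0.6621 -0.2402  0.011 ]] yaw 0.440794546681445 y at x=.53 -0.24123193974637613
near wall inner top [array([ 0.3937, -0.058 ,  0.03  ]), array([ 0.3956, -0.2184,  0.03  ])]
near outer bottom [array([ 0.3835, -0.0581,  0.03  ]), array([ 0.3853, -0.2182,  0.03  ])]
far top outer [array([ 0.6758, -0.0571,  0.03  ]), array([ 0.6807, -0.2229,  0.03  ])]
far floor inner [array([ 0.6662, -0.0617,  0.005 ]), array([ 0.671 , -0.2334,  0.005 ])]
far inner top [array([ 0.6712, -0.0571,  0.03  ]), array([ 0.676 , -0.2229,  0.03  ])]
```

View pics/c_tray2.png

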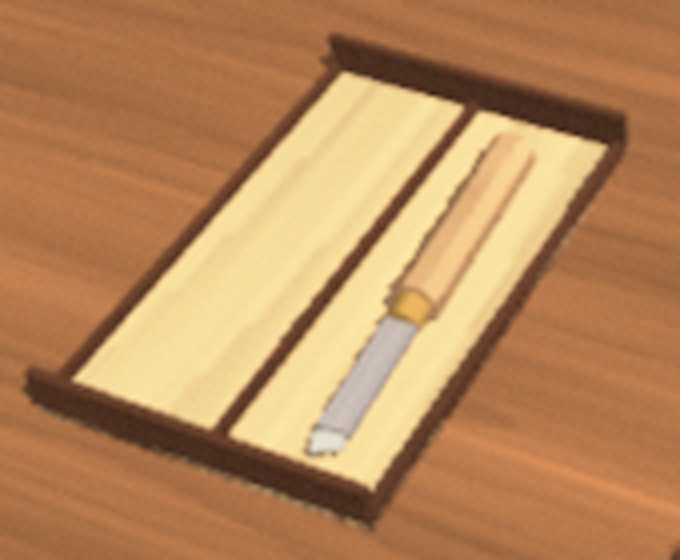

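```bash
cat >> h.py <<'E'
from scipy.spatial.transform import Rotation as Ro
def go(x,y,z,yaw):
    o=get_obs();R=Ro.from_quat(o["tcp_rot"]).as_matrix()
    d=R.T@(np.array([x,y,z])-o["tool_pos"]);cy=np.degrees(np.arctan2(R[1,0],R[0,0]))
    print('t',o['t'],'pos',o["tool_pos"].round(4),'yaw',cy.round(2),'tilt',R[:,2].round(3),'w',o['grip_width'].round(4),'F',o['force'].round(1))
    print('inc',d.round(4),'turn',-((yaw-cy+180)%360-180), 'n>=',np.linalg.norm(d)/.0625)
E
python3 -c "
from h import *
go(.4628,.2405,.12,81.9)"
```

```text
Traceback (most recent call last):
  File "h.py", line 12, in go
    print('t',o['t'],'pos',o["tool_pos"].round(4),'yaw',cy.round(2),'tilt',R[:,2].round(3),'w',o['grip_width'].round(4),'F',o['force'].round(1))
                                                                                               ^^^^^^^^^^^^^^^^^^^^^
AttributeError: 'float' object has no attribute 'round'
```

```bash
sed -i "s/o\['grip_width'\].round(4)/round(o['grip_width'],4)/" h.py
python3 -c "
from h import *
go(.4628,.2405,.12,81.9)"
```

```text
t 0.1 pos [ 0.1993 -0.5657  0.2406] yaw 19.41 tilt [-0.     0.002 -1.   ] w 0.0876 F [-0.1  0.7 -0.2]
inc [ 0.5164 -0.6726  0.1218] turn -62.49037056191048 n>= 13.706910908466035
```

Emit:
servo_tool --pt "0.03 -0.04 0.002 -5" --pt "0.06 -0.08 0.005 -10" --pt "0.09 -0.12 0.008 -15" --pt "0.12 -0.16 0.01 -20" --pt "0.15 -0.195 0.012 -25" --pt "0.18 -0.235 0.015 -30" --pt "0.21 -0.275 0.018 -35" --pt "0.24 -0.31 0.02 -40" --hand -1

```text
t: 1.1
tool_pos: [0.3228, -0.1921, 0.2212]
tcp_rot: [0.868, 0.497, 0.0, -0.0]
force: [0.5, -0.7, 0.3]
grip_width: 0.0878
```

```bash
python3 -c "
from h import *
go(.4628,.2405,.12,81.9)"
```

```text
t 1.1 pos [ 0.3228 -0.1921  0.2212] yaw 59.57 tilt [-0.  0. -1.] w 0.0878 F [ 0.5 -0.7  0.3]
inc [ 0.4439 -0.0984  0.1013] turn -22.33397353243555 n>= 7.453493934345617
```

Emit:
servo_tool --pt "0.055 -0.012 0.01 -3" --pt "0.11 -0.025 0.02 -6" --pt "0.17 -0.037 0.03 -9" --pt "0.225 -0.05 0.04 -12" --pt "0.28 -0.062 0.055 -15" --pt "0.335 -0.075 0.07 -18" --pt "0.39 -0.087 0.085 -20.5" --pt "0.444 -0.098 0.1 -22.3"

```text
t: 2.1
tool_pos: [0.4643, 0.2403, 0.1208]
tcp_rot: [0.756, 0.655, -0.0, 0.0]
force: [0.6, 0.9, 0.7]
grip_width: 0.0878
```

Emit:
servo_tool --pt "0 0 0 0" --pt "0 0 0 0"

```text
t: 2.35
tool_pos: [0.464, 0.238, 0.1213]
tcp_rot: [0.756, 0.654, -0.001, 0.0]
force: [1.1, -0.9, 0.3]
grip_width: 0.0876
```

```bash
python3 -c "
from h import *
go(.4628,.2405,.022,81.9)
cv2.imwrite('pics/top1.png',camera('top')[:,:,::-1])
cv2.imwrite('pics/scene1.png',camera('scene')[:,:,::-1])"
```

```text
t 2.35 pos [0.464  0.238  0.1213] yaw 81.73 tilt [-0.001 -0.001 -1.   ] w 0.0876 F [ 1.1 -0.9  0.3]
inc [ 0.0024 -0.0015  0.0993] turn -0.1726816473527606 n>= 1.5890203381394907
```

View pics/scene1.png

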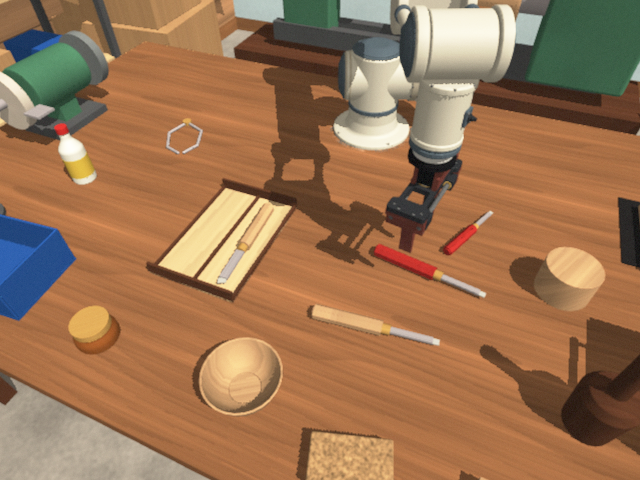

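The scene view shows the open gripper above the handle of A, near (410,230), with the fingers either side of it. The fingers will miss B by about 45 mm, so I descend.

Emit:
servo_tool --pt "0.002 -0.0015 0.025 0" --pt "0.002 -0.0015 0.05 0" --pt "0.002 -0.0015 0.07 0" --pt "0.002 -0.0015 0.085 0" --pt "0.002 -0.0015 0.094 0" --pt "0.002 -0.0015 0.099 0" --pt "0.002 -0.0015 0.099 0"

```text
t: 3.32
tool_pos: [0.4632, 0.2406, 0.0227]
tcp_rot: [0.756, 0.654, 0.0, 0.0]
force: [0.2, 0.1, -0.6]
grip_width: 0.088
```

Emit:
servo_tool --pt "0 0 0 0" --pt "0 0 0 0" --pt "0 0 0 0" --pt "0 0 0 0" --pt "0 0 0 0" --pt "0 0 0 0" --pt "0 0 0 0" --pt "0 0 0 0" --hand 1 --grip_force 25

```text
t: 4.32
tool_pos: [0.463, 0.2405, 0.0226]
tcp_rot: [0.756, 0.654, -0.0, -0.0]
force: [-1.3, 0.2, 0.7]
grip_width: 0.0256
```

Emit:
servo_tool --pt "0 0 -0.01 0" --pt "0 0 -0.03 0" --pt "0 0 -0.055 0" --pt "0 0 -0.08 0" --pt "0 0 -0.1 0" --pt "0 0 -0.11 0" --pt "0 0 -0.11 0"

```text
t: 5.2
tool_pos: [0.4634, 0.2406, 0.1335]
tcp_rot: [0.756, 0.654, 0.001, 0.0]
force: [0.7, -0.0, -2.1]
grip_width: 0.0257
```

```bash
python3 -c "
from h import *
go(.4965,-.194,.13,.65)
cv2.imwrite('pics/scene2.png',camera('scene')[:,:,::-1])"
```

```text
t 5.2 pos [0.4634 0.2406 0.1335] yaw 81.71 tilt [ 0.001  0.001 -1.   ] w 0.0257 F [ 0.7 -0.  -2.1]
inc [-0.4253  0.0954  0.0033] turn 81.0602764285577 n>= 6.974581900054854
```

View pics/scene2.png

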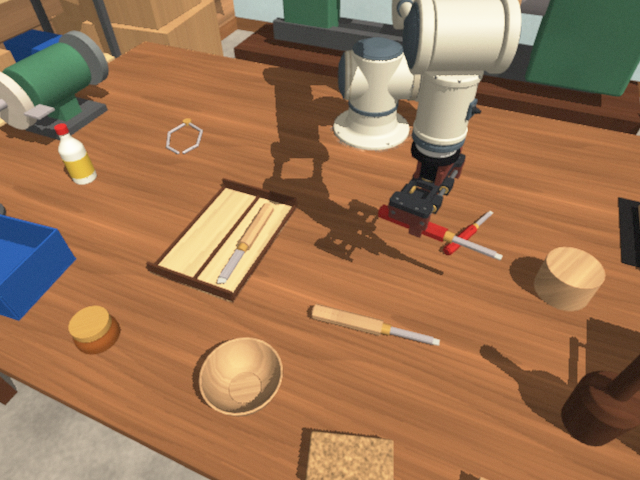

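The gouge is up and level, from (380,213) to (500,257). I now carry it to the lane in two halves, turning as it goes.

Emit:
servo_tool --pt "-0.015 0.003 0 3" --pt "-0.04 0.009 0 8" --pt "-0.07 0.016 0 13" --pt "-0.1 0.022 0 18" --pt "-0.13 0.029 0 24" --pt "-0.16 0.036 0 30" --pt "-0.19 0.043 0 36" --pt "-0.22 0.05 0 42"

```text
t: 6.25
tool_pos: [0.4801, 0.0137, 0.1316]
tcp_rot: [0.942, 0.337, -0.001, -0.0]
force: [0.2, 0.2, -2.1]
grip_width: 0.0259
```

```bash
python3 -c "
from h import *
go(.4965,-.194,.13,.65)"
```

```text
t 6.25 pos [0.4801 0.0137 0.1316] yaw 39.36 tilt [-0.002 -0.    -1.   ] w 0.0259 F [ 0.2  0.2 -2.1]
inc [-0.1191  0.171   0.0016] turn 38.714051044706196 n>= 3.334276788197765
```

Emit:
servo_tool --pt "-0.018 0.025 0 6" --pt "-0.035 0.05 0 12" --pt "-0.052 0.075 0 18" --pt "-0.07 0.1 0 24" --pt "-0.087 0.125 0 30" --pt "-0.102 0.147 0 34.5" --pt "-0.114 0.163 0 37.5" --pt "-0.119 0.171 0 38.7"

```text
t: 7.25
tool_pos: [0.498, -0.1931, 0.132]
tcp_rot: [1.0, 0.007, -0.001, -0.0]
force: [0.1, 0.2, -1.1]
grip_width: 0.0257
```

Emit:
servo_tool --pt "0 0 0.01 0" --pt "0 0 0.03 0" --pt "0 0 0.045 0" --pt "0 0 0.055 0" --pt "0 0 0.055 0" --pt "0 0 0.055 0"

```text
t: 8.0
tool_pos: [0.4989, -0.192, 0.0782]
tcp_rot: [1.0, 0.009, 0.0, 0.0]
force: [0.7, -0.1, -0.5]
grip_width: 0.0259
```

```bash
python3 -c "
from h import *
go(.4965,-.194,.028,.65)
t=camera('top');cv2.imwrite('pics/top3.png',cv2.resize(t[80:330,340:540,::-1],None,fx=2.4,fy=2.4,interpolation=2))
s=camera('scene');cv2.imwrite('pics/scene3.png',cv2.resize(s[100:340,100:420,::-1],None,fx=2.4,fy=2.4,interpolation=2))"
```

```text
t 8.0 pos [ 0.4989 -0.192   0.0782] yaw 1.02 tilt [ 0.001 -0.    -1.   ] w 0.0259 F [ 0.7 -0.1 -0.5]
inc [-0.0025  0.0019  0.0502] turn 0.3742251461281967 n>= 0.8049249228559917
```

View pics/top3.png

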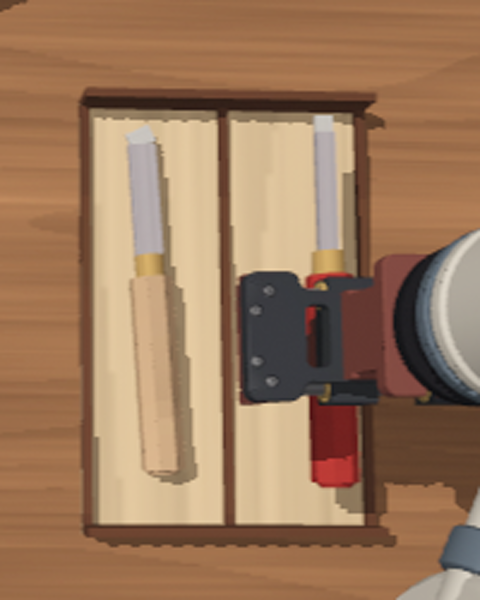

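View pics/scene3.png

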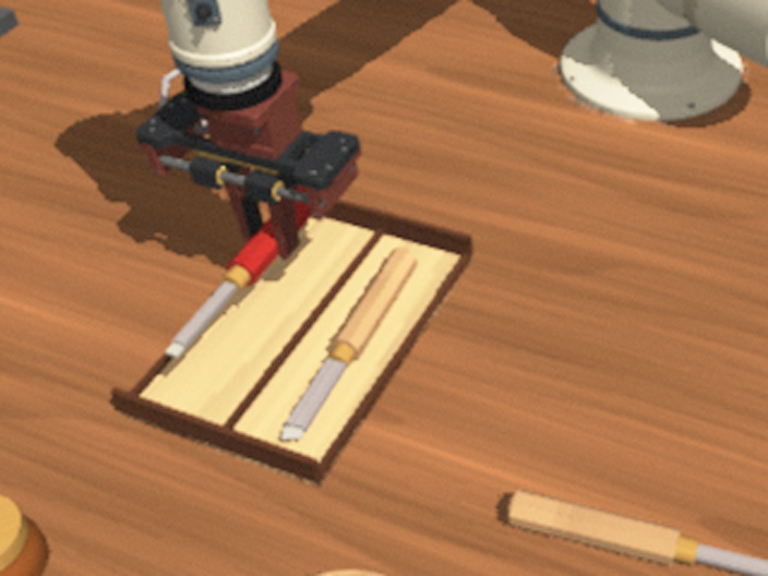

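The top crop shows the gouge over the empty lane with its handle at the near end: tip at (323,120), ferrule at (327,262), handle butt at about (334,475). Parallax shifts it to the right, so I measure it at its actual height.

```bash
python3 -c "
from h import *
for q,z in (((323,118),.069),((327,262),.075),((334,484),.070)):
  print(ray('top',(q[0]/2.4+340-.3,q[1]/2.4+80-.3),z).round(4))
for q,z in (((176,350),.069),((236,276),.075)):
  print('s',ray('scene',(q[0]/2.4+100-.3,q[1]/2.4+100-.3),z).round(4))
"
```

```text
[ 0.6492 -0.19    0.069 ]
[ 0.5575 -0.1888  0.075 ]
[ 0.4229 -0.1932  0.07  ]
s [ 0.6445 -0.1863  0.069 ]
s [ 0.5573 -0.1864  0.075 ]
```

Measured: the gouge is at y≈-0.190 with about 0.8° yaw, and the lane centre is -0.194. I correct by 3 mm and lower slowly; contact is expected at TCP z≈0.0276.

Emit:
servo_tool --pt "-0.002 0.003 0.008 0.2" --pt "-0.002 0.003 0.02 0.2" --pt "-0.002 0.003 0.03 0.2" --pt "-0.002 0.003 0.038 0.2" --pt "-0.002 0.003 0.043 0.2" --pt "-0.002 0.003 0.046 0.2" --pt "-0.002 0.003 0.048 0.2" --pt "-0.002 0.003 0.048 0.2"

```text
t: 9.1
tool_pos: [0.4967, -0.195, 0.0297]
tcp_rot: [1.0, 0.007, 0.0, 0.0]
force: [0.6, -0.0, -0.9]
grip_width: 0.0257
```

Emit:
servo_tool --pt "0 0 0.0005 0" --pt "0 0 0.001 0" --pt "0 0 0.0015 0" --pt "0 0 0.002 0" --pt "0 0 0.002 0" --pt "0 0 0.002 0"

```text
t: 9.85
tool_pos: [0.4967, -0.195, 0.0276]
tcp_rot: [1.0, 0.007, 0.0, -0.0]
force: [-0.2, 1.0, -1.9]
grip_width: 0.0258
```

```bash
python3 -c "
from h import *
go(.4965,-.194,.0276,.65)"
```

```text
t 9.85 pos [ 0.4967 -0.195   0.0276] yaw 0.81 tilt [ 0.  0. -1.] w 0.0258 F [-0.2  1.  -1.9]
inc [-0.0001 -0.001   0.    ] turn 0.1606384120610187 n>= 0.016195053160286278
```

Emit:
servo_tool --pt "0 0 0.0005 0" --pt "0 0 0.0005 0" --pt "0 0 0.0005 0"

```text
t: 10.22
tool_pos: [0.4967, -0.195, 0.0276]
tcp_rot: [1.0, 0.007, 0.0, 0.0]
force: [-2.4, 2.3, 3.9]
grip_width: 0.0257
```

Emit:
servo_tool --pt "0 0 0.0005 0" --pt "0 0 0.0005 0" --pt "0 0 0.0005 0"

```text
t: 10.6
tool_pos: [0.4967, -0.195, 0.0276]
tcp_rot: [1.0, 0.007, 0.0, 0.0]
force: [-3.9, 1.3, 6.2]
grip_width: 0.0257
```

The force is up to +6 N and z has stopped changing, so the gouge is on the floor. I open only partway, to about 45 mm, because the fully open fingers (115 mm) would not fit the lane.

Emit:
servo_tool --pt "0 0 -0.0005 0" --pt "0 0 -0.0005 0" --pt "0 0 -0.0005 0" --pt "0 0 -0.0005 0" --pt "0 0 -0.0005 0" --pt "0 0 -0.0005 0" --hand -0.03

```text
t: 11.35
tool_pos: [0.4967, -0.195, 0.0271]
tcp_rot: [1.0, 0.007, 0.0, -0.0]
force: [-0.7, 0.4, -1.5]
grip_width: 0.0453
```

Emit:
servo_tool --pt "0 0 -0.005 0" --pt "0 0 -0.02 0" --pt "0 0 -0.04 0" --pt "0 0 -0.07 0" --pt "0 0 -0.1 0" --pt "0 0 -0.13 0" --pt "0 0 -0.15 0" --pt "0 0 -0.15 0"

```text
t: 12.35
tool_pos: [0.4975, -0.1954, 0.1798]
tcp_rot: [1.0, 0.007, 0.002, 0.001]
force: [-0.0, 0.6, -0.4]
grip_width: 0.0454
```

Emit:
servo_tool --pt "0 0.03 0 0" --pt "0 0.07 0 0" --pt "0 0.11 0 0" --pt "0 0.15 0 0" --pt "0 0.19 0 0" --pt "0 0.22 0 0" --pt "0 0.22 0 0"

```text
t: 13.22
tool_pos: [0.4987, -0.4163, 0.1745]
tcp_rot: [1.0, 0.006, -0.001, -0.001]
force: [-0.7, 0.1, -0.2]
grip_width: 0.0453
```

```bash
python3 -c "
from h import *
go(.4965,-.194,.0276,.65)
t=camera('top');cv2.imwrite('pics/top4r.png',t[:,:,::-1]);cv2.imwrite('pics/top4.png',cv2.resize(t[105:315,360:510,::-1],None,fx=2.8,fy=2.8,interpolation=2))
s=camera('scene');cv2.imwrite('pics/scene4.png',s[:,:,::-1])"
```

```text
t 13.225 pos [ 0.4987 -0.4163  0.1745] yaw 0.67 tilt [-0.003  0.002 -1.   ] w 0.0453 F [-0.7  0.1 -0.2]
inc [ 0.0008 -0.222   0.1474] turn 0.01880585600918039 n>= 4.263759181520492
```

View pics/top4.png

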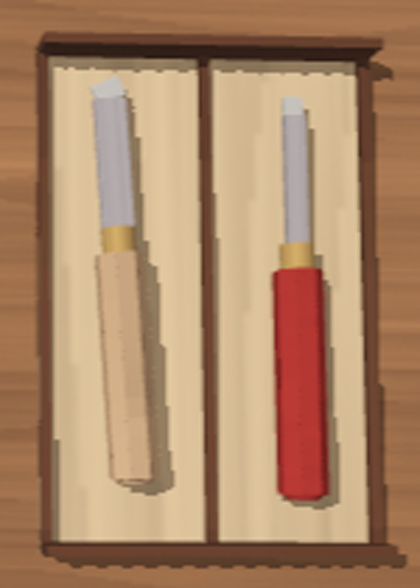

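View pics/scene4.png

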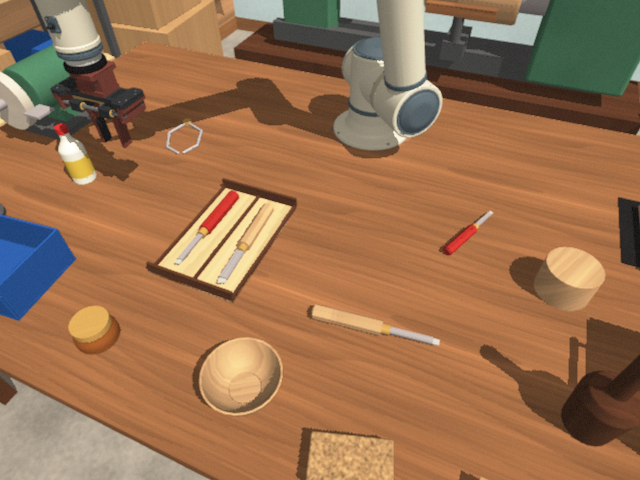

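The gouge lies in the right lane with its handle at the near end, tip at crop (292,98) and butt at (303,497). The chisel and wood gouge look unmoved. I check the numbers.

```bash
python3 -c "
from h import *
P=[ray('top',(x/2.8+359.7,y/2.8+104.7),z) for x,y,z in((292,97,.018),(296,256,.02),(302,497,.018))]
for p in P: print(p.round(4),'off-centre',round((p[1]-(-.1937+(p[0]-.53)*.0107))*1000,1))
d=P[0]-P[2];print('yaw',np.degrees(np.arctan2(d[1],d[0])),'len',np.linalg.norm(d))
a=cv2.imread('pics/top0.png').astype(int);b=cv2.imread('pics/top4r.png').astype(int)
df=np.abs(a-b).max(2)
for n,(x0,x1,y0,y1) in dict(chisel=(380,430,128,285),wood=(128,285,125,165),small=(90,160,285,405)).items(): print(n,(df[y0:y1,x0:x1]>40).sum())
print(get_obs()['joint_vel'].round(3))
"
```

```text
[ 0.6486 -0.1936  0.018 ] off-centre -1.2
[ 0.556  -0.1941  0.02  ] off-centre -0.6
[ 0.42   -0.1965  0.018 ] off-centre -1.7
yaw 0.7261414918344264 len 0.22861675411855326
chisel 0
wood 0
small 0
[ 0.017 -0.02   0.005  0.001  0.003 -0.   ]
```

```bash
python3 -c "
from workcell import *
print(sign_off())"
```

```text
the job is handed in; nothing more can be done
None
```

The larger red-handled gouge is lying flat in the tray's empty lane, with its handle towards the robot like the chisel's. I handed the job in at about 13.3 s.

- **Handling:** I gripped the gouge at its balance point with 25 N; the fingers closed to 25.7 mm. I lowered it until it touched the floor at about 6 N, opened the fingers to only 45 mm so they stayed clear of the walls, and backed the arm away.
- **Placement:** The last picture puts it 1–2 mm off the lane's centre line. Its angle is 0.7° and the tray's about 0.65°. It measures 229 mm long against the stated 230 mm.
- **Other tools:** Comparing the top view before and after, the chisel, the wooden-handled gouge and the small red gouge show no changed pixels.
- **Disagreements:** While the gouge was still in the air the two cameras differed by 2–5 mm on where it was. The final placement figures come from the top view only.

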